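# Fit the air tube on the clothes freshener and restart it

### The job

The clothes freshener was left running without its air tube. Flip its toggle switch off, slide the grey air tube down over the upright outlet stub with its window over the spring button until it sits fully home and the button pops out through the window, then let go and flip the switch back on. Leave the ring box, vase, tie bar and hanger where they are.

Things in the scene. Friction and masses are not known exactly. Their poses are not given: they have to be found in the camera images.
- freshener: Fixed white plastic fan housing, 110 mm along its x, 200 mm along its y, flat top deck 70 mm high. Origin: centre of its underside, z up. Its yaw is within 0.3 rad of zero, so its -x side faces the robot. On the deck are the outlet stub (own y = +60 mm) and the toggle switch (own y = -65 mm).
- outlet (a point): Point on the deck at the foot of the round outlet stub, on the stub's vertical axis; axes as the freshener's. The stub is 39 mm in diameter and 42 mm tall, its top 8 mm tapering to 30 mm. The tube is home when it stands on the deck around the stub.
- toggle (a joint): Angle of the toggle bat, rad: 0 = on (as at the start), leaning 0.45 rad from upright towards the freshener's own -x; 0.9 = off, leaning 0.45 rad towards own +x. An over-centre spring snaps it away from upright (0.45) to the nearer end; pushed 25 mm above its pivot it takes about 4 N at first, falling to zero at the centre.
- bat_tip (a point): Tip of the toggle bat, a tapering steel rod 55 mm long from its pivot, 10 mm thick at the foot and 15 mm near the tip. The pivot is 4 mm above the deck, at freshener x = 0, y = -65 mm.
- spring_button (a joint): Travel of the spring button in the stub's side, m: 0 = popped out, 0.007 = fully in; its spring gives 1.6 N when out and 3.4 N when pushed in 4.5 mm. Its top is bevelled so that a tube coming straight down pushes it in by itself (up to about 15 N downward).
- button_tip (a point): Outer end of the spring button, a steel tab 14 mm wide and 16 mm high that stands out 6.5 mm from the stub on the freshener's own +x side (away from the robot), its middle 24 mm above the deck.
- tube: Loose grey plastic air tube, 16-sided, upright, open at both ends: 110 mm tall, 50 mm across outside, 43 inside, about 120 g. Origin: centre of its lower end, z up. Own +x side (within 0.6 rad of world +x at start): a window 14 to 33 mm above the lower end, 24 mm wide, and above it a rib 8 mm wide, standing out 6 mm, from 40 mm up to the rim. Flats at own +y and -y suit a grasp from above.
- window (a point): Middle of the tube's window: 25 mm out along the tube's own +x, 23.5 mm above its lower end.
- ring_box: Loose clear plastic ring box in two tiers, 90 x 90 x 78 mm, origin under its centre. Leave it alone. It and the tube may have changed places.
- vase: Loose navy ceramic bud vase, 62 mm in diameter, 125 mm tall, origin under its centre. Leave it alone.
- tie_bar: Loose silver aluminium tie bar, 62 mm long along its y, 8 mm wide, 7 mm high, origin under its middle. Leave it alone.
- hanger: Loose black plastic clothes hanger lying flat, 390 mm along its y, 160 mm along x, 12 mm thick, origin near its long bar. Leave it alone.
Not all that is in view belongs to the job. Leave any yellow look-alike of the tube alone. Several things have the shape of the freshener; the one meant has the colours described above.

How it is judged (in metres and radians):
On the way, in this order (a step that is already met when the one before it is completed fails the run):
1. the toggle is snapped over to off (value of joint toggle above 0.8 rad), for 0.2 s.
2. with the switch off, the tube is home on the stub and the button has popped out through its window (value of joint toggle above 0.8 rad and horizontal distance between tube and outlet below 0.006 m and z of tube in the frame of outlet below 0.004 m and angle between tube's own z axis and vertical below 0.08 rad and value of joint spring_button below 0.002 m), for 0.2 s.
3. the toggle is snapped back to on (value of joint toggle below 0.1 rad), for 0.2 s.
At the end, for the whole second after the job is handed in: The toggle is on (below 0.1 rad); the tube stands upright (within 0.08 rad) and at rest on the stub, its foot within 6 mm of the stub's axis and within 4 mm of the deck, the spring button out through the window (within 2 mm of fully out) (value of joint toggle below 0.1 rad and horizontal distance between tube and outlet below 0.006 m and z of tube in the frame of outlet below 0.004 m and angle between tube's own z axis and vertical below 0.08 rad and value of joint spring_button below 0.002 m and linear speed of tube below 0.02 m/s); the robot touches nothing.
It fails at once if the ring box is moved more than 30 mm or tipped (distance of ring_box from where it was at the start of the episode above 0.03 m or angle between ring_box's own z axis and vertical above 0.4 rad).
It fails at once if the vase is moved more than 30 mm or tipped (distance of vase from where it was at the start of the episode above 0.03 m or angle between vase's own z axis and vertical above 0.4 rad).
It fails at once if the tie bar is moved more than 30 mm (distance of tie_bar from where it was at the start of the episode above 0.03 m).
It fails at once if the hanger is moved more than 30 mm (distance of hanger from where it was at the start of the episode above 0.03 m).
It also fails if it takes over 64 s, if anything falls off the work surface, if the arm or the gripper's body presses on something with over 40 N, if the wrist force passes 120 N, or if a joint passes its speed limit or range.

### The arm

A 6-joint arm with a two-finger parallel gripper is mounted at the origin on the work surface. World frame = base frame: x ahead of the robot, y to its left, z up, the work surface at z = 0. Lengths are in mm, angles in rad, forces in N, time in s.
With the tool pointing down it reaches from about 375 to 825 mm from the base axis. Payload 5.5 kg.
Tool frame: the origin (TCP) lies on the centre line of the jaws, within the pads' length; the fingertips stand 14 mm ahead of it and the grasp point (between the pads) lies 5 mm behind it; z points along the fingers, y is the direction in which the jaws open and shut (so a half turn about z gives the same grasp; the last joint's range is limited). The gripper opens to 85 mm and grips with 20 to 120 N. Pads are 22 mm wide; open, the fingers measure 114 mm over their backs; the gripper's body (76 mm by 85 mm) begins 54 mm behind the grasp point. The pads swing forward as they close: fully open they stand 13 mm farther back than shut.
Start: joints at [1.313, 0.314, -0.047, 1.21, 0, 1.571], TCP at [152.969, 580.168, 245.299] pointing down, gripper open.
Joint ranges: [-2.67, 2.67], [-0.69, 1.73], [-1.03, 1.25], [-2.08, 2.16], [-1.42, 1.45], [-3.14, 3.14]. Speed limits (rad/s): [2.39, 2.39, 3.01, 3.14, 3.14, 3.14].

### API

Orientations are given as a unit quaternion [x, y, z, w].
In Python, from station import robot, imaging, models gives the robot as it stands.
- The arm moves only by the tool play_rows, never from a script. Its argument "plan" is text: rows parted by semicolons, each of 5 numbers parted by spaces: the shift along the tool's x, y, z in m, then the turn about the tool's z in rad, then the finger opening in m, from 0 to 0.0854. In form: x y z yaw fingers; .... A call has 1 to 8 rows; each row is the pose to reach, as a shift and turn from the pose commanded when the call began, along the tool's axes at that moment; what a row does not reach only later rows make up. A row lasts 1/8 s, in which the tool goes at most 62.5 mm and 10.7 degrees, less where a joint would pass 70% of its speed; a pose out of reach is approached as far as the arm can. A call with a gripper value outside its range is refused whole. The fingers move at their own pace and stop on an object; the grip force is fixed at half the most. Time passes only in rows, so rows that repeat a pose let the fingers close. It gives the time, the measured TCP pose, the force and the opening at its end, in the units of the state.
- robot.get_state(): the state, without advancing time (a new reading comes with each control period).
- imaging.snapshot(name): name is "side" or "top" or "wrist"; returns the picture (400x640x3 uint8, red, green, blue); there is no depth.
- imaging.camera_info(name): a dict with "K" (3x3 intrinsics, pixels), "pose" (4x4, takes a point from camera to world coordinates); the wrist camera has in their place "hand_eye" (4x4, takes a point from camera to tool coordinates, whose origin is the TCP and whose axes are the flange's). Camera axes: x right, y up, looking along -z (the intrinsics and any distortion apply to the point x, -y, -z); pixel columns grow to the right and rows downward; lengths in mm; the calibration is good to about 2 mm. The wrist camera is an equidistant fisheye: a pixel r from the principal point sees the ray r / f radians off the axis. A picture is of the moment at which its call begins: read the wrist's pose just before it. camera_info takes no time and is no camera call.
- robot.sign_off(): hands the job in, once; it reports no verdict.
Trained networks look in the newest picture that a camera, given by its name, has taken for a name from the list of things; names that differ only in an ending like _2 or _b are one class to them, and where a whole thing is asked for, a point or a joint stands for the part that bears it (a point fixed in the world has none). Each returns a list of dicts, best first, with "p" (0 to 1); they miss things now and then, are a little off and sometimes report something else, mostly with a low value. They report only what shows in the picture. A call takes as long as a camera call. They do not tell look-alikes from the thing itself.
- models.find_in(query, camera): "position" ([column, row] in pixels, amid what is visible of it).
- models.spot_point(query, camera): "position" ([column, row] in pixels: a listed point, or the origin of a listed thing).
The state is a dict: "t": time; "qpos": joint angles; "dq": joint speeds; "tau": joint torques, N m; "tool_pos": TCP position; "tool_rot": TCP orientation; "contact_force": force on the tool from outside, world axes, zero at the start; "torque": the same for the moment, N m; "grip_width": opening from 0.0 (shut) to 1.0 (fully open).
Only numpy, scipy, OpenCV 4.12 (cv2) and the standard library are available. Lean on these libraries where they do the work, as an engineer would, in place of code of your own. Each camera call takes 0.05 s, during which the arm holds its last target. There are 200 camera calls.

## Working session

There is one attempt and no reset: what is moved stays moved. The work goes in short steps, Python scripts to look and compute and a tool call to move; the robot and the scene stay as the last step left them, time stands still between calls to the robot, and variables do not carry over. Pictures are saved under pics/ and viewed, about 8 in all and at most 12, crops included, and the job is handed in when it is done.

Besides the shell and the picture viewer there is one more tool, called after "Call:" in YAML: its name, and indented under it one key for each argument. play_rows: Moves the arm, as the interface text tells. Its arguments: {"type":"object","properties":{"plan":{"type":"string"}},"required":["plan"]}

```bash
mkdir -p pics; cat > h.py <<'E'
import numpy as np, cv2
from station import robot, imaging, models
from scipy.spatial.transform import Rotation as R
def snap(c,name):
    im=imaging.snapshot(c); cv2.imwrite(f'pics/{name}.png',im[:,:,::-1]); return im
def ray(c,px,st=None):
    ci=imaging.camera_info(c); K=np.array(ci['K'],float)
    u=(px[0]-K[0,2])/K[0,0]; v=(px[1]-K[1,2])/K[1,1]
    if c=='wrist':
        r=np.hypot(u,v); s=np.sin(r)/r if r>1e-9 else 1
        d=np.array([u*s,-v*s,-np.cos(r)])
        T=np.eye(4); T[:3,:3]=R.from_quat(st['tool_rot']).as_matrix(); T[:3,3]=st['tool_pos']
        P=T@np.array(ci['hand_eye'])
    else:
        d=np.array([u,-v,-1.]); P=np.array(ci['pose'])
    return P[:3,3],P[:3,:3]@d
def atz(c,px,z,st=None):
    o,d=ray(c,px,st); return o+d*(z-o[2])/d[2]
def proj(c,p,st=None):
    ci=imaging.camera_info(c); K=np.array(ci['K'],float)
    if c=='wrist':
        T=np.eye(4); T[:3,:3]=R.from_quat(st['tool_rot']).as_matrix(); T[:3,3]=st['tool_pos']
        P=T@np.array(ci['hand_eye'])
    else: P=np.array(ci['pose'])
    q=P[:3,:3].T@(np.array(p,float)-P[:3,3]); q=np.array([q[0],-q[1],-q[2]])
    if c=='wrist':
        a=np.arctan2(np.hypot(q[0],q[1]),q[2]); n=np.hypot(q[0],q[1])+1e-9; w=q[:2]/n*a
    else: w=q[:2]/q[2]
    return np.array([K[0,2]+K[0,0]*w[0],K[1,2]+K[1,1]*w[1]])
E
python3 - <<'E'
from h import *
print(robot.get_state())
for c in ['top','side']:
    print(c,imaging.camera_info(c)); snap(c,c+'0')
    for q in ['freshener','outlet','bat_tip','button_tip','tube','window','ring_box','vase','tie_bar','hanger']:
        print(q,[(np.round(d['position']).tolist(),round(d['p'],2)) for d in models.spot_point(q,c)][:4])
E
```

```text
{'t': 0.0, 'qpos': array([ 1.31297828e+00,  3.14277618e-01, -4.80797312e-02,  1.21019937e+00,
        2.06087603e-06,  1.57079385e+00]), 'dq': array([ 9.94835420e-04, -4.52549966e-04,  6.56148976e-04,  4.17810338e-04,
       -8.38107298e-05,  7.60415197e-04]), 'tau': array([-8.10653473e-04, -5.39581347e+01,  3.39753592e+01,  1.91572920e-02,
       -1.53901333e-04, -4.64291986e-06]), 'tool_pos': array([152.83996019, 579.63006044, 244.4033318 ]), 'tool_rot': array([ 1.28551015e-01,  9.91702507e-01, -8.72760013e-04, -1.14174162e-04]), 'contact_force': array([ 0.24893436, -0.32449564, -0.46757248]), 'torque': array([0.05552924, 0.00315142, 0.01446513]), 'grip_width': 0.9999917436807557}
top {'K': array([[369.62805822,   0.        , 319.89623018],
       [  0.        , 369.62805822, 199.33247594],
       [  0.        ,   0.        ,   1.        ]]), 'pose': array([[-2.91507653e-02,  9.83402656e-01, -1.79079448e-01,
         4.40902835e+02],
       [-9.98561389e-01, -3.67162398e-02, -3.90777340e-02,
         2.01724032e-01],
       [-4.50042713e-02,  1.77682676e-01,  9.83058229e-01,
      
[... 984 characters left out ...]
7994e+02],
       [ 8.36437576e-03,  6.80958255e-01,  7.32274465e-01,
         8.76844575e+02],
       [ 0.00000000e+00,  0.00000000e+00,  0.00000000e+00,
         1.00000000e+00]])}
freshener [([318.0, 205.0], 0.92), ([410.0, 317.0], 0.73), ([362.0, 146.0], 0.59)]
outlet [([354.0, 112.0], 0.82), ([315.0, 175.0], 0.62)]
bat_tip [([317.0, 194.0], 0.5), ([365.0, 127.0], 0.45), ([414.0, 228.0], 0.22)]
button_tip []
tube [([342.0, 352.0], 0.98), ([386.0, 371.0], 0.91), ([294.0, 348.0], 0.82)]
window [([354.0, 345.0], 0.9), ([303.0, 334.0], 0.9), ([391.0, 362.0], 0.77)]
ring_box [([409.0, 314.0], 0.68)]
vase [([276.0, 152.0], 0.64)]
tie_bar [([254.0, 248.0], 0.41)]
hanger [([413.0, 226.0], 0.95)]
```

View pics/top0.png

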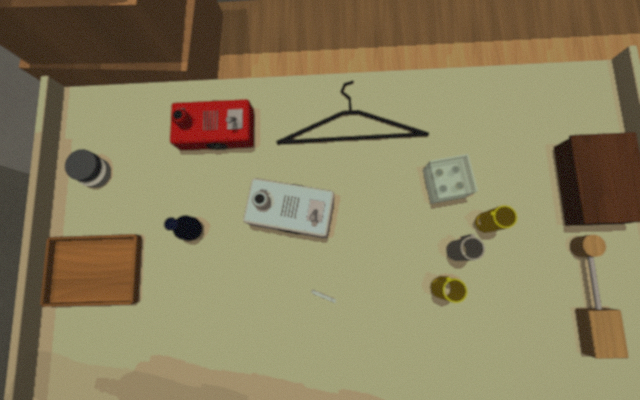

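View pics/side0.png

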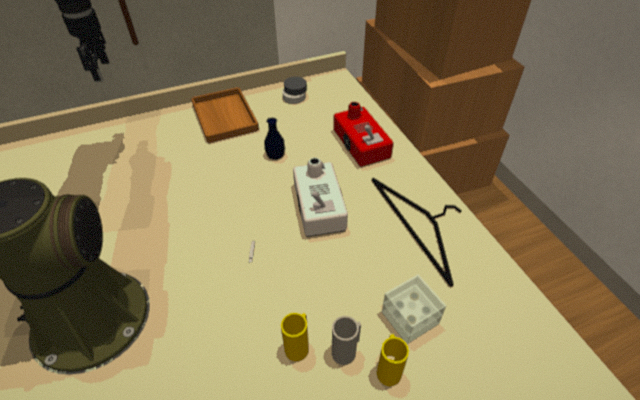

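The pictures show the white freshener at about (290,207) in the top view. The grey tube stands at (465,247) between two yellow look-alikes, with the ring box at (448,180). The red housing is a decoy.

```bash
python3 - <<'E'
from h import *
print(imaging.camera_info('wrist'))
im=cv2.imread('pics/top0.png').astype(int)
b,g,r=im[...,0],im[...,1],im[...,2]
m=((r-b<25)&(g>110)).astype(np.uint8); m[:, :235]=0; m[:,345:]=0; m[:165]=0; m[250:]=0
m=cv2.morphologyEx(m,cv2.MORPH_CLOSE,np.ones((9,9)))
cs,_=cv2.findContours(m,0,2); c=max(cs,key=cv2.contourArea)[:,0].astype(float)
P=np.array([atz('top',p,70)[:2] for p in c]); 
(cx,cy),(w,h),a=cv2.minAreaRect(P.astype(np.float32)); print('fresh rect',cx,cy,w,h,a)
print('outlet ->',atz('top',(263,204),70),'deckrim top of stub px 261,199',atz('top',(261,199),112))
print('bat tip',atz('top',(313,218),123))
# tube: grey rim
print('tube rim',atz('top',(471,246),110),'side rim (346,325)',atz('side',(346,325),110))
for n,p in [('yel1',(504,216)),('yel2',(456,290))]: print(n,atz('top',p,110))
for n,p in [('box',(447,178)),('vase',(188,229))]: print(n,atz('top',p,78))
k=cv2.resize(cv2.imread('pics/top0.png')[160:320,230:540],None,fx=2.5,fy=2.5,interpolation=3); cv2.imwrite('pics/c1.png',k)
E
```

```text
{'K': array([[309.70691629,   0.        , 321.64607465],
       [  0.        , 309.70691629, 195.09494884],
       [  0.        ,   0.        ,   1.        ]]), 'hand_eye': array([[-8.56140050e-04,  9.48314677e-01,  3.17330333e-01,
         8.08109790e+01],
       [ 9.99999618e-01,  8.68585962e-04,  1.02249620e-04,
         6.77299623e-01],
       [-1.78663857e-04,  3.17330299e-01, -9.48315058e-01,
        -1.29566872e+02],
       [ 0.00000000e+00,  0.00000000e+00,  0.00000000e+00,
         1.00000000e+00]])}
fresh rect 580.6298828125 107.05784606933594 196.5076904296875 108.3392333984375 78.24449920654297
outlet -> [588.24851774 166.57356344  70.        ] deckrim top of stub px 261,199 [592.32153921 162.73087114 112.        ]
bat tip [544.39083733  47.63238857 123.        ]
tube rim [ 474.59918725 -285.41370158  110.        ] side rim (346,325) [ 472.91266299 -286.44392269  110.        ]
yel1 [ 536.06915118 -361.27865995  110.        ]
yel2 [ 384.85521685 -245.59655429  110.        ]
box [ 631.53229078 -258.47453587   78.        ]
vase [534.89701285 338.89092257  78.        ]
```

View pics/c1.png

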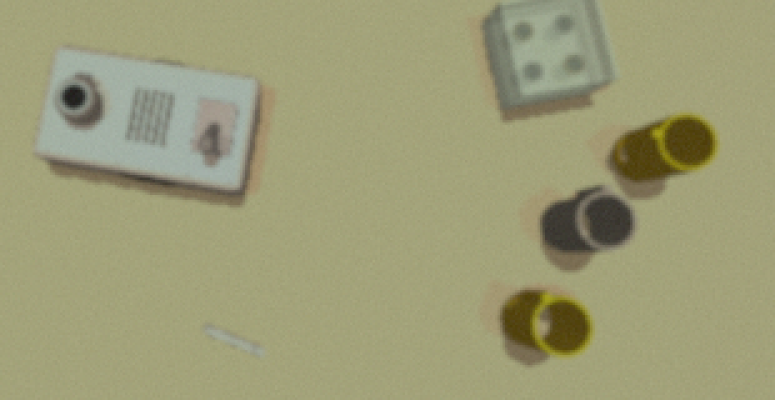

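```bash
cat >> h.py <<'E'
def goal(p,head=None,st=None):
    st=st or robot.get_state(); M=R.from_quat(st['tool_rot']).as_matrix()
    s=M.T@(np.array(p,float)-st['tool_pos'])/1000
    h=np.arctan2(M[1,0],M[0,0]); y=0 if head is None else -((head-h+np.pi)%(2*np.pi)-np.pi)
    print('shift m',np.round(s,4),'yaw',round(y,4),'| tcp',np.round(st['tool_pos'],1),'head',round(h,3),'t',round(st['t'],2),'F',np.round(st['contact_force'],1),'grip',round(st['grip_width'],3))
E
python3 -c "
from h import *
goal((500,58,245),np.pi-.205)"
```

```text
shift m [-4.687e-01 -4.164e-01  3.000e-04] yaw -0.0528 | tcp [153.  580.2 245.3] head 2.884 t 1.1 F [ 0.2 -0.1 -0.5] grip 1.003
```

Call:
play_rows:
  plan: "-0.04 -0.04 0 0 0; -0.08 -0.08 0 0 0; -0.12 -0.12 0 0 0; -0.16 -0.16 0 0 0; -0.2 -0.2 0 -0.02 0; -0.24 -0.24 0 -0.03 0; -0.28 -0.28 0 -0.04 0; -0.32 -0.31 0 -0.053 0"

```text
t: 2.1
tool_pos: [384.0, 197.0, 245.7]
tool_rot: [0.102, 0.995, 0.0, 0.0]
contact_force: [0.6, 0.9, 0.1]
grip_width: 0.005
```

Call:
play_rows:
  plan: "-0.037 -0.028 0 0 0; -0.074 -0.056 0 0 0; -0.11 -0.084 0 0 0; -0.149 -0.106 0 0 0; -0.149 -0.106 0 0 0; -0.149 -0.106 0 0 0"

```text
t: 2.85
tool_pos: [507.1, 64.9, 245.1]
tool_rot: [0.102, 0.995, 0.0, -0.0]
contact_force: [-0.4, 0.3, 0.3]
grip_width: -0.002
```

```bash
python3 - <<'E'
from h import *
st=robot.get_state(); snap('wrist','w1')
for q,z in [('outlet',70),('bat_tip',123.5),('button_tip',94),('freshener',0)]:
    for d in models.spot_point(q,'wrist')[:3]: print(q,np.round(d['position']),round(d['p'],2),np.round(atz('wrist',d['position'],z,st),1))
goal((504,56,106),np.pi-.205)
E
```

```text
outlet [424. 233.] 0.83 [595.5 165.6  70. ]
outlet [541. 316.] 0.8 [802.1 366.2  70. ]
bat_tip [310. 232.] 0.48 [542.5  47.6 123.5]
freshener [491. 301.] 0.96 [798.2 302.6   0. ]
freshener [365. 211.] 0.56 [583.7 107.8   0. ]
shift m [ 0.0012 -0.0099  0.1395] yaw 0.0016 | tcp [507.1  65.5 245.5] head 2.938 t 3.1 F [ 0.4 -0.9 -0.2] grip -0.001
```

View pics/w1.png

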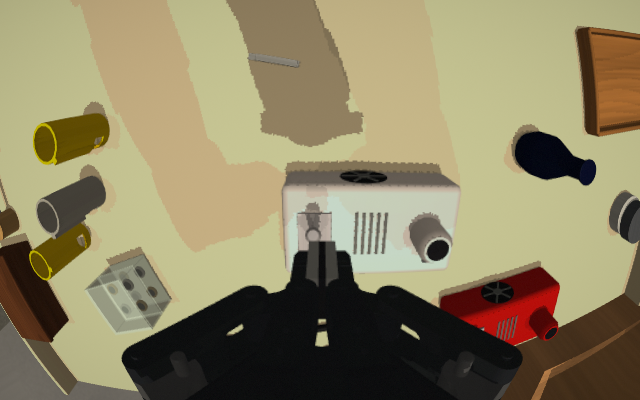

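The wrist view shows the freshener deck from about (285,185) to (459,186). The bat tip is at (313,235) and the stub top at (434,248).

```bash
python3 - <<'E'
from h import *
st=robot.get_state()
for n,p,z in [('c1',(285,186),70),('c2',(459,187),70),('c3',(450,271),70),('stubtop',(435,249),112),('bat',(313,236),123.5)]:
    print(n,np.round(atz('wrist',p,z,st),1))
E
```

```text
c1 [510.8  26.7  70. ]
c2 [549.7 212.   70. ]
c3 [657.4 197.2  70. ]
stubtop [593.9 165.1 112. ]
bat [547.1  49.9 123.5]
```

Call:
play_rows:
  plan: "0.001 -0.009 0.05 0 0; 0.001 -0.009 0.1 0 0; 0.001 -0.009 0.139 0 0; 0.001 -0.009 0.139 0 0; -0.02 -0.009 0.139 0 0; -0.04 -0.009 0.139 0 0; -0.053 -0.009 0.139 0 0; -0.053 -0.009 0.139 0 0"

```text
t: 4.1
tool_pos: [559.1, 45.3, 107.5]
tool_rot: [0.102, 0.995, 0.0, 0.001]
contact_force: [-0.2, -0.9, 0.3]
grip_width: -0.001
```

```bash
python3 - <<'E'
from h import *
goal((563,45,106),np.pi-.207)
snap('side','s1'); im=cv2.imread('pics/s1.png')[150:250,270:370]
w=snap('wrist','w2')[:,:,::-1]
cv2.imwrite('pics/c2.png',np.vstack([cv2.resize(w[150:290,220:420],(800,560//2*1),interpolation=3)[:,:],cv2.resize(im,(800,320)) ]))
E
```

```text
shift m [-0.0039  0.0005  0.0015] yaw 0.0022 | tcp [559.1  45.3 107.5] head 2.937 t 4.1 F [-0.2 -0.9  0.3] grip -0.001
```

View pics/c2.png

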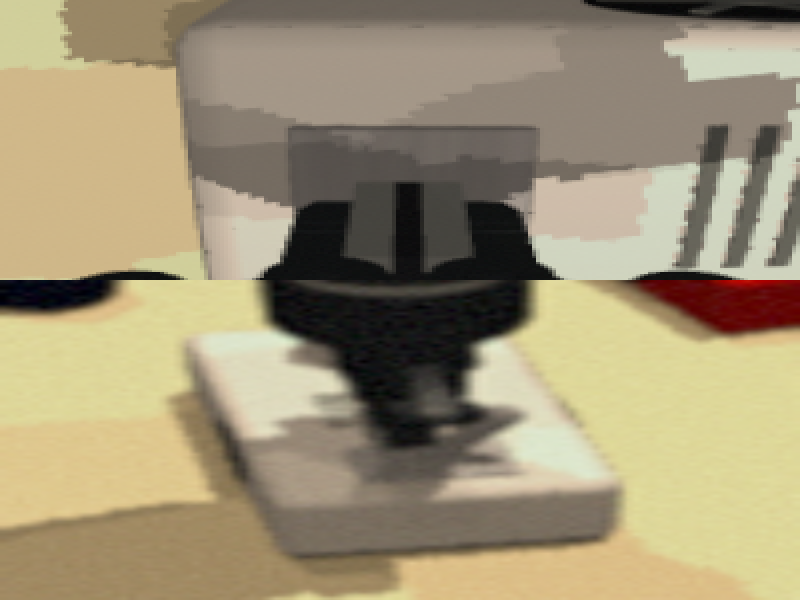

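Call:
play_rows:
  plan: "0.01 0 -0.04 0 0; 0.01 0 -0.09 0 0; 0.01 0 -0.14 0 0; 0.01 -0.05 -0.16 0 0.085; 0.01 -0.1 -0.16 0 0.085; 0.02 -0.15 -0.16 0 0.085; 0.04 -0.2 -0.16 0 0.085; 0.06 -0.25 -0.16 0 0.085"

```text
t: 5.2
tool_pos: [446.6, -188.3, 266.4]
tool_rot: [0.102, 0.995, -0.0, 0.0]
contact_force: [0.2, -1.3, 0.4]
grip_width: 0.993
```

Call:
play_rows:
  plan: "0.015 -0.03 0 0 0.085; 0.015 -0.06 0 0 0.085; 0.015 -0.06 0 0 0.085; 0.015 -0.06 0 0 0.085"

```text
t: 5.7
tool_pos: [421.0, -242.5, 266.3]
tool_rot: [0.102, 0.995, 0.0, -0.0]
contact_force: [-1.0, 0.0, -0.3]
grip_width: 0.997
```

```bash
python3 - <<'E'
from h import *
st=robot.get_state(); w=snap('wrist','w3')[:,:,::-1]; snap('top','t1')
goal((474,-286,260),None,st)
print([(np.round(d['position']),round(d['p'],2),np.round(atz('top',d['position'],123.5),1)) for d in models.spot_point('bat_tip','top')])
for q,z in [('tube',0),('window',23.5)]:
    for d in models.spot_point(q,'wrist')[:4]: print(q,np.round(d['position']),round(d['p'],2),np.round(atz('wrist',d['position'],z,st),1))
t=cv2.imread('pics/t1.png')[170:245,235:345]
cv2.imwrite('pics/c3.png',np.hstack([w[:,60:540],cv2.resize(t,(320,218)).repeat(1,0) if 0 else cv2.copyMakeBorder(cv2.resize(t,(320,218),interpolation=3),0,182,0,0,0)]))
E
```

```text
shift m [-0.0608 -0.0318  0.0063] yaw 0 | tcp [ 421.  -242.5  266.3] head 2.937 t 5.7 F [-1.   0.  -0.3] grip 0.997
[(array([314., 197.]), 0.61, array([590.2,  44.2, 123.5])), (array([226., 121.]), 0.56, array([775.1, 240.2, 123.5]))]
tube [313. 131.] 0.97 [ 384.6 -245.8    0. ]
tube [298. 200.] 0.82 [ 471.6 -285.5    0. ]
tube [255. 250.] 0.64 [ 534.8 -365.7    0. ]
window [269. 262.] 0.91 [ 546.2 -343.4   23.5]
window [329. 152.] 0.79 [ 411.9 -230.8   23.5]
window [296. 224.] 0.69 [ 496.1 -292.3   23.5]
```

View pics/c3.png

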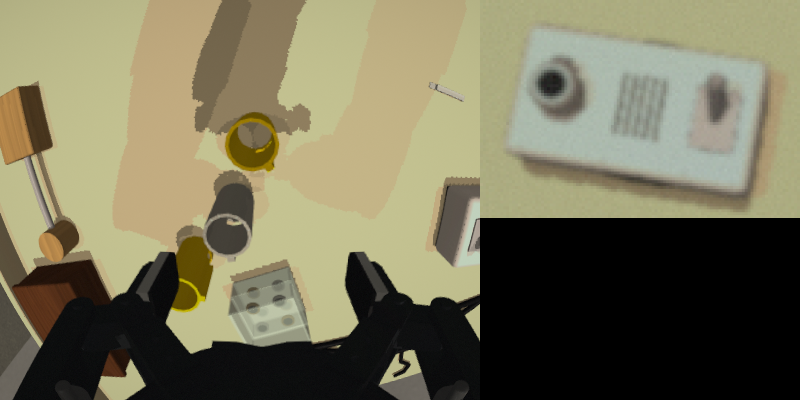

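The toggle is off: the bat tip now leans to +x. The grey tube's rim centre is at wrist pixel (288,234), with its rib at about (292,259).

```bash
python3 - <<'E'
from h import *
st=robot.get_state(); w=cv2.imread('pics/w3.png')
c=cv2.resize(w[165:275,240:340],None,fx=6,fy=5.45,interpolation=cv2.INTER_CUBIC); cv2.imwrite('pics/c4.png',c)
print(atz('wrist',(288,234),110,st),atz('wrist',(292,259),110,st))
E
```

```text
[ 470.35496726 -287.07585884  110.        ] [ 500.02642941 -290.22737459  110.        ]
```

View pics/c4.png

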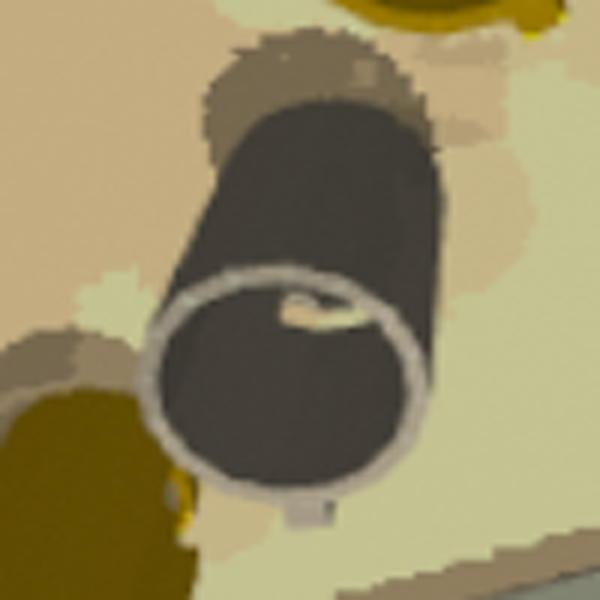

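```bash
python3 - <<'E'
from h import *
st=robot.get_state()
f=lambda x,y:(240+x/6,165+y/5.45)
c=atz('wrist',f(286,382),110,st); print('c',c)
for q in [(310,505),(310,515)]:
    d=atz('wrist',f(*q),110,st)-c; print(d,np.arctan2(d[1],d[0]))
for z in (14,22,33):
  for q in [(280,312),(370,316),(324,312)]:
    d=atz('wrist',f(*q),z,st)-c; print(z,d[:2],np.arctan2(d[1],d[0]))
for a in (0,-.1,-.2,-.3):
    print(a,[np.round((proj('wrist',c*[1,1,0]+[r*np.cos(a),r*np.sin(a),z],st)-[240,165])*[6,5.45]) for r,z in((28,110),(22,33),(25,110))])
goal((c[0],c[1],120),a:=np.pi-.13)
E
```

```text
c [ 471.49979314 -287.72079036  110.        ]
[26.84746025 -2.45103692  0.        ] -0.09104254709552706
[29.05765157 -3.00872744  0.        ] -0.10317570429052084
14 [ 24.3401259  -17.54765442] -0.6246387151588773
14 [29.40256838  2.11904581] 0.07194569982660098
14 [26.29800286 -7.78963452] -0.28797272582139294
22 [ 21.12806719 -15.87469737] -0.6443683029720997
22 [26.08444451  3.37995833] 0.12885954944864064
22 [23.04492392 -6.32112146] -0.267711227251419
33 [ 16.71148646 -13.57438144] -0.6821831292890057
33 [21.52202419  5.11371305] 0.23327798228914962
33 [18.57194038 -4.30191601] -0.2276209215010262
0 [array([325., 508.]), array([347., 322.]), array([321., 495.])]
-0.1 [array([310., 510.]), array([337., 323.]), array([307., 496.])]
-0.2 [array([294., 510.]), array([327., 323.]), array([293., 497.])]
-0.3 [array([278., 509.]), array([317., 323.]), array([279., 496.])]
shift m [-0.0582 -0.0343  0.1462] yaw -0.0735 | tcp [ 421.5 -242.4  266.3] head 2.938 t 5.95 F [0.6 0.1 0.7] grip 0.996
```

Call:
play_rows:
  plan: "-0.04 -0.02 0 -0.075 0.078; -0.058 -0.034 0.03 -0.075 0.078; -0.058 -0.034 0.06 -0.075 0.078; -0.058 -0.034 0.1 -0.075 0.078; -0.058 -0.034 0.14 -0.075 0.078; -0.058 -0.034 0.17 -0.075 0.078; -0.058 -0.034 0.191 -0.075 0.078; -0.058 -0.034 0.191 -0.075 0.078"

```text
t: 6.95
tool_pos: [470.0, -286.9, 73.6]
tool_rot: [0.064, 0.998, 0.001, -0.002]
contact_force: [0.3, 0.3, 0.3]
grip_width: 0.918
```

Call:
play_rows:
  plan: "0 0 0 0 0.06; 0 0 0 0 0.03; 0 0 0 0 0.03; 0 0 0 0 0.03; 0 0 0 0 0.03; 0 0 0 0 0.03"

```text
t: 7.7
tool_pos: [472.1, -288.8, 76.7]
tool_rot: [0.065, 0.998, -0.001, 0.001]
contact_force: [-1.0, -0.2, 7.0]
grip_width: 0.573
```

```bash
python3 - <<'E'
from h import *
goal((471.5,-287.7,250),np.pi-.207)
E
```

```text
shift m [ 0.0003  0.0008 -0.1733] yaw 0.0771 | tcp [ 472.1 -288.8   76.7] head 3.012 t 7.7 F [-1.  -0.2  7. ] grip 0.573
```

Call:
play_rows:
  plan: "0 0 -0.05 0 0.03; 0 0 -0.1 0 0.03; 0 0 -0.15 0 0.03; 0 0.04 -0.19 0.02 0.03; -0.01 0.09 -0.19 0.04 0.03; -0.02 0.14 -0.19 0.06 0.03; -0.03 0.19 -0.19 0.077 0.03; -0.035 0.24 -0.19 0.077 0.03"

```text
t: 8.7
tool_pos: [537.3, -53.2, 265.5]
tool_rot: [0.103, 0.995, 0.0, 0.0]
contact_force: [0.1, 0.5, -1.3]
grip_width: 0.579
```

Call:
play_rows:
  plan: "0 0 0 0 0.03; 0 0 0 0 0.03"

```text
t: 8.95
tool_pos: [536.7, -54.9, 265.3]
tool_rot: [0.103, 0.995, -0.0, -0.0]
contact_force: [0.1, -0.7, -1.2]
grip_width: 0.574
```

```bash
python3 - <<'E'
from h import *
st=robot.get_state(); w=snap('wrist','w4')[:,:,::-1]
goal((594.3,165.4,265),np.pi-.207,st)
for q,z in [('outlet',70),('bat_tip',123.5)]:
    for d in models.spot_point(q,'wrist')[:3]: print(q,np.round(d['position']),round(d['p'],2),np.round(atz('wrist',d['position'],z,st),1))
cv2.imwrite('pics/w4v.png',w)
for p,z in [((594,165.4),112)]: print(proj('wrist',(*p,z),st))
E
```

```text
shift m [-1.130e-02  2.274e-01  2.000e-04] yaw 0.0008 | tcp [536.7 -54.9 265.3] head 2.935 t 8.95 F [ 0.1 -0.7 -1.2] grip 0.574
outlet [510. 183.] 0.87 [596.6 172.9  70. ]
outlet [584. 274.] 0.62 [799.2 355.5  70. ]
bat_tip [424. 216.] 0.57 [588.3  37.2 123.5]
bat_tip [554. 305.] 0.44 [778.8 237.7 123.5]
bat_tip [574. 118.] 0.18 [515.5 236.8 123.5]
[523.52250943 192.53592124]
```

View pics/w4.png

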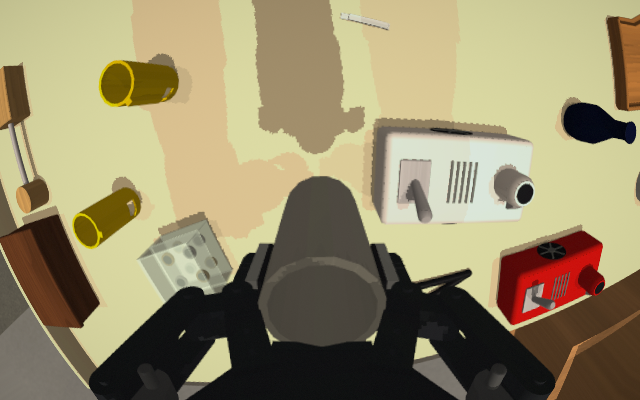

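The held tube sits straight and the stub top at (524,193) matches its predicted pixel, so I'm moving over the stub.

Call:
play_rows:
  plan: "-0.003 0.05 0 0 0.03; -0.006 0.1 0 0 0.03; -0.008 0.15 0 0 0.03; -0.0105 0.19 0 0 0.03; -0.0112 0.215 0 0 0.03; -0.0113 0.2275 0 0 0.03; -0.0113 0.2275 0.03 0 0.03; -0.0113 0.2275 0.06 0 0.03"

```text
t: 10.1
tool_pos: [595.0, 164.5, 205.0]
tool_rot: [0.104, 0.995, -0.0, 0.001]
contact_force: [0.2, -0.4, -2.8]
grip_width: 0.574
```

Call:
play_rows:
  plan: "0 0 0 0 0.03; 0 0 0 0 0.03"

```text
t: 10.35
tool_pos: [595.2, 164.9, 206.5]
tool_rot: [0.104, 0.995, 0.0, 0.001]
contact_force: [0.3, 0.6, -1.0]
grip_width: 0.577
```

```bash
python3 - <<'E'
from h import *
goal((594.3,165.4,180),np.pi-.207)
w=snap('wrist','w5')[:,:,::-1]; s=snap('side','s2')[:,:,::-1]; t=snap('top','t2')[:,:,::-1]
cv2.imwrite('pics/c5.png',np.hstack([cv2.resize(s[90:250,250:390],(420,480),interpolation=3),cv2.resize(w[100:340,200:400],(380,480))]))
E
```

```text
shift m [0.001  0.0003 0.0265] yaw -0.0009 | tcp [595.2 164.9 206.5] head 2.934 t 10.35 F [ 0.3  0.6 -1. ] grip 0.577
```

View pics/c5.png

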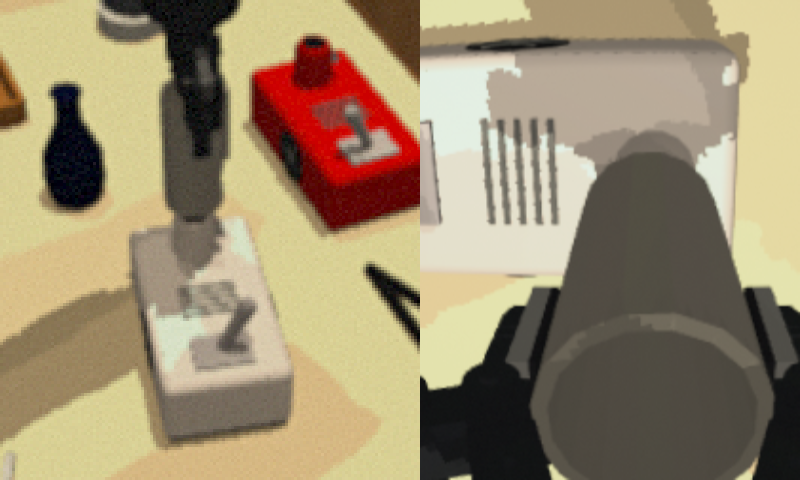

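The stub lies directly under the tube in both views, so I'm descending in small steps while watching the force.

Call:
play_rows:
  plan: "0.001 0 0.008 0 0.03; 0.001 0 0.016 0 0.03; 0.001 0 0.022 0 0.03; 0.001 0 0.026 0 0.03; 0.001 0 0.026 0 0.03"

```text
t: 11.12
tool_pos: [593.9, 165.8, 179.2]
tool_rot: [0.103, 0.995, 0.0, 0.0]
contact_force: [0.1, 1.2, -0.6]
grip_width: 0.574
```

Call:
play_rows:
  plan: "0 0 0.003 0 0.03; 0 0 0.006 0 0.03; 0 0 0.008 0 0.03; 0 0 0.008 0 0.03"

```text
t: 11.62
tool_pos: [594.3, 166.0, 171.5]
tool_rot: [0.103, 0.995, 0.0, 0.001]
contact_force: [4.0, 0.4, 2.3]
grip_width: 0.575
```

Call:
play_rows:
  plan: "0 0 0.004 0 0.03; 0 0 0.008 0 0.03; 0 0 0.012 0 0.03; 0 0 0.012 0 0.03"

```text
t: 12.12
tool_pos: [593.6, 165.9, 158.3]
tool_rot: [0.103, 0.995, 0.0, -0.0]
contact_force: [5.3, 1.9, -2.7]
grip_width: 0.577
```

Call:
play_rows:
  plan: "0 0 0.004 0 0.03; 0 0 0.008 0 0.03; 0 0 0.011 0 0.03; 0 0 0.011 0 0.03"

```text
t: 12.62
tool_pos: [593.5, 165.8, 147.6]
tool_rot: [0.103, 0.995, -0.0, -0.0]
contact_force: [5.9, 1.1, -2.4]
grip_width: 0.576
```

Call:
play_rows:
  plan: "0 0 0.001 0 0.03; 0 0 0.002 0 0.03; 0 0 0.003 0 0.03; 0 0 0.003 0 0.03"

```text
t: 13.12
tool_pos: [593.8, 165.8, 146.8]
tool_rot: [0.103, 0.995, 0.0, 0.0]
contact_force: [0.0, 0.3, 11.0]
grip_width: 0.574
```

The sideways force fell from 5.9 N to 0 and the vertical force rose to 11 N, so the button has popped out and the tube is home. I'm letting go now.

Call:
play_rows:
  plan: "0 0 0.001 0 0.078; 0 0 0 0 0.078; 0 0 0 0 0.078; 0 0 0 0 0.078; 0 0 -0.04 0 0.078; 0 0 -0.08 0 0.078; 0 0 -0.12 0 0.078; 0 0 -0.12 0 0.078"

```text
t: 14.12
tool_pos: [595.6, 166.3, 269.1]
tool_rot: [0.103, 0.995, 0.001, 0.003]
contact_force: [0.2, -0.3, -0.5]
grip_width: 0.913
```

```bash
python3 - <<'E'
from h import *
st=robot.get_state(); goal((593.8,165.8,265),None,st)
w=snap('wrist','w6')[:,:,::-1]; s=snap('side','s3')[:,:,::-1]; t=snap('top','t3')[:,:,::-1]
for z in (180,): print(proj('top',(594,165.5,z)),proj('side',(594,165.5,z)),proj('side',(594,165.5,70)))
cv2.imwrite('pics/c6.png',np.hstack([cv2.resize(s[90:250,250:390],(420,480),interpolation=3),cv2.resize(t[160:250,230:345],(380,297))[:240].repeat(2,0)]))
for q,c in [('tube','side'),('window','side'),('tube','top'),('bat_tip','top')]:
    print(q,c,[(np.round(d['position']),round(d['p'],2)) for d in models.spot_point(q,c)[:5]])
E
```

```text
shift m [ 0.0017 -0.0009  0.0041] yaw 0 | tcp [595.6 166.3 269.1] head 2.935 t 14.12 F [ 0.2 -0.3 -0.5] grip 0.913
[252.92816033 192.28629415] [314.16196845 139.77263853] [314.99253896 172.22631968]
tube side [(array([315., 173.]), 0.7), (array([296., 350.]), 0.66), (array([387., 374.]), 0.6)]
window side [(array([303., 336.]), 0.91), (array([386., 357.]), 0.78), (array([321., 165.]), 0.75)]
tube top [(array([486., 218.]), 0.88), (array([264., 201.]), 0.82), (array([440., 289.]), 0.69)]
bat_tip top [(array([352., 134.]), 0.48), (array([315., 196.]), 0.43), (array([227., 122.]), 0.38)]
```

View pics/c6.png

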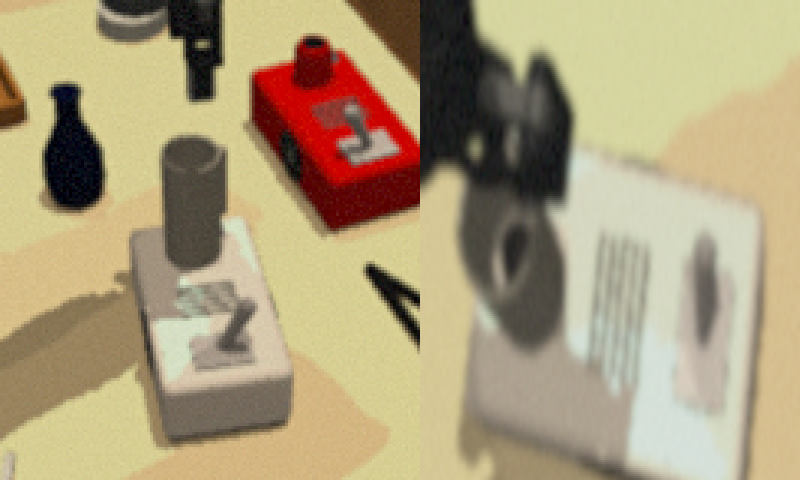

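The tube is upright and home: its foot is at side pixel (315,173) against (315,172) predicted. The bat is still off, so next I push it back from the +x side.

Call:
play_rows:
  plan: "-0.025 -0.045 0 0 0; -0.05 -0.09 0 0 0; -0.065 -0.126 0 0 0; -0.065 -0.126 0.04 0 0; -0.065 -0.126 0.08 0 0; -0.065 -0.126 0.13 0 0; -0.065 -0.126 0.162 0 0; -0.065 -0.126 0.162 0 0"

```text
t: 15.48
tool_pos: [628.5, 28.9, 99.9]
tool_rot: [0.103, 0.995, -0.001, -0.003]
contact_force: [0.1, 1.0, 0.4]
grip_width: 0.001
```

```bash
python3 -c "
from h import *
goal((579.8,41.5,106.5),np.pi-.207)"
```

```text
shift m [ 0.0503  0.0023 -0.0063] yaw 0.0001 | tcp [628.5  28.9  99.9] head 2.935 t 15.47 F [0.1 1.  0.4] grip 0.001
```

Call:
play_rows:
  plan: "0.002 0.002 -0.004 0 0; 0.015 0.002 -0.004 0 0; 0.03 0.002 -0.004 0 0; 0.04 0.002 -0.004 0 0; 0.048 0.002 -0.004 0 0; 0.051 0.002 -0.004 0 0; 0.051 0.002 -0.004 0 0"

```text
t: 16.35
tool_pos: [581.5, 41.6, 107.2]
tool_rot: [0.103, 0.995, -0.0, -0.0]
contact_force: [0.3, -0.6, 0.6]
grip_width: 0.003
```

Call:
play_rows:
  plan: "0.002 0 0 0 0; 0.002 0 0 0 0; -0.01 0 0 0 0; -0.01 0 -0.04 0 0; -0.01 -0.04 -0.09 0 0; -0.01 -0.09 -0.14 0 0; -0.01 -0.14 -0.15 0 0; -0.01 -0.14 -0.15 0 0"

```text
t: 17.35
tool_pos: [564.1, -101.3, 259.5]
tool_rot: [0.106, 0.994, -0.001, 0.002]
contact_force: [-0.4, 0.1, 0.2]
grip_width: 0.004
```

```bash
python3 - <<'E'
from h import *
st=robot.get_state(); goal((590,-90,255),None,st)
w=snap('wrist','w7')[:,:,::-1]; s=snap('side','s4')[:,:,::-1]; t=snap('top','t4')[:,:,::-1]
cv2.imwrite('pics/c7.png',np.hstack([cv2.resize(s[90:250,250:390],(350,400),interpolation=3),cv2.resize(t[160:250,230:345],(430,336)).repeat(1,0)[:400] if 0 else cv2.resize(t[160:250,230:345],(430,400))]))
for q,z in (('bat_tip',123.5),('tube',70)): print(q,[(np.round(d['position']),round(d['p'],2),np.round(atz('top',d['position'],z))) for d in models.spot_point(q,'top')[:5]])
E
```

```text
shift m [-0.0229  0.0165  0.0046] yaw 0 | tcp [ 564.1 -101.3  259.5] head 2.93 t 17.35 F [-0.4  0.1  0.2] grip 0.004
bat_tip [(array([229., 118.]), 0.53, array([781., 235., 124.])), (array([312., 218.]), 0.38, array([544.,  51., 124.]))]
tube [(array([265., 203.]), 0.58, array([590., 163.,  70.]))]
```

View pics/c7.png

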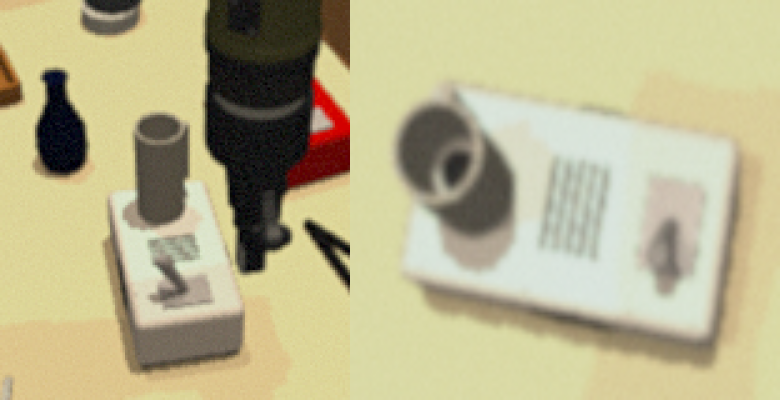

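The bat leans toward the robot again, so the switch is on. The tube stands home and the arm is clear of everything.

Call:
play_rows:
  plan: "0 0 0 0 0; 0 0 0 0 0; 0 0 0 0 0; 0 0 0 0 0"

```text
t: 18.1
tool_pos: [563.0, -97.4, 257.3]
tool_rot: [0.103, 0.995, -0.0, -0.0]
contact_force: [-0.4, -0.1, 0.3]
grip_width: 0.004
```

```bash
python3 -c "
from station import robot
print(robot.sign_off())"
```

```text
the job is handed in; nothing more can be done
None
```

I flipped the toggle off, slid the grey tube down onto the stub, let go and flipped the toggle back on. I handed the job in at about 18 s of the 64 s allowed; the sign-off gives no verdict.

**Last checks:**
- **Switch:** the last pictures show the bat leaning towards the robot. Its tip measured about (544, 51) mm, against (546, 49) mm expected for on.
- **Tube:** it stands upright. Right after I let go, the side view put its foot within 1 px of the predicted spot. In the last top view the network put it at (590, 163) mm, about 5 mm from my stub estimate of (594, 165.5) mm. That is close to the 6 mm limit, but I put more weight on the side view and on the tool's position when it seated the tube.
- **Spring button:** I never saw it directly. At the bottom, the sideways force fell from 5.9 N to 0 and the tube pressed on the deck with 11 N. I took that as the button out through the window.
- **Arm and other things:** the arm was clear, with forces under 1 N. I did not measure the ring box, vase, tie bar and hanger again. No move went near them and no unexpected contact force showed.

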